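Third hand: press a power brick against a sprung stop

ROBOT

A 6-joint arm with a two-finger parallel gripper is mounted at the origin on a cart in front of the work surface, level with it; the furniture and walls round the work are solid. World frame = base frame: x ahead of the robot, y to its left, z up, the work surface at z = 0. Lengths are in m, angles in degrees, forces in N, time in s.
With the tool pointing down it reaches from about 0.4 to 0.825 m from the base axis. Payload 7 kg.
Tool frame: the origin (TCP) lies on the centre line of the jaws, within the pads' length; the fingertips stand 8 mm ahead of it and the grasp point (between the pads) lies 11 mm behind it; z points along the fingers, y is the line along which they close (so a half turn about z gives the same grasp; the last joint's range is limited). The gripper opens to 88 mm and grips with 3 to 60 N. Pads are 19 mm wide; open, the fingers measure 130 mm over their backs; the gripper's body (78 mm by 193 mm) begins 47 mm behind the grasp point.
Start: joints at [-47.321, 20.546, 0.682, 0, -70.136, -16.507], TCP at [0.298, -0.606, 0.235] pointing down, gripper open.
Joint ranges: [-176.03, 176.03], [-82.01, 121.73], [-58.28, 71.71], [-173.87, 95.51], [-174.79, -0.11], [-173.66, 173.66]. Speed limits (degrees/s): [136.94, 136.94, 172.46, 180, 180, 180].

INTERFACE

Orientations are given as [roll, pitch, yaw] about the fixed x, y, z axes, in that order (R = Rz(yaw) Ry(pitch) Rx(roll)).
In Python, from plant import ctrl, vision gives the robot as it stands. The module is installed in compiled form; this text tells all that it offers.
- The arm moves only by the tool move_arm, never from a script. Its argument "moves" is one flat list of numbers, 7 for each row, row after row: the finger opening in cm, from 0 to 8.76, then the shift along the tool's x, y, z in cm, then the turn, a rotation vector about the tool's x, y, z in rad. A call has 1 to 8 rows; each row shifts and turns the commanded pose from where the row before left it, along the tool's axes as they then stand; what a row does not reach is not made up. A row lasts 1/10 s, in which the tool goes at most 50 mm and 8.59 degrees, less where a joint would pass 70% of its speed; a pose out of reach is approached as far as the arm can. A call with a gripper value outside its range is refused whole. The fingers move at their own pace and stop on an object; the grip force is fixed at half the most. Time passes only in rows, so rows that do not move let the fingers close. It gives the time, the measured TCP pose, the force, the opening and the grip force at its end, in the units of the state.
- ctrl.get_obs(): the state, without advancing time (a new reading comes with each control period).
- vision.snapshot(name): name is "scene" or "top" or "wrist"; returns (picture, depth): 400x640x3 uint8, red, green, blue; 400x640 float32, m along the optical axis (not along the pixel's ray), 0 where there is no reading.
- vision.camera_model(name): a dict with "vertical_fov" (degrees; the focal length in pixels is half the picture's height over the tangent of half this angle, whatever the lens; pixels are square), "cx", "cy" (the principal point, pixels), "D" ([k1, k2, p1, p2, k3] as OpenCV has them; the pictures are not rectified), "cam_to_world" (4x4, takes a point from camera to world coordinates). Camera axes: x right, y down, z forward; pixel columns grow to the right and rows downward; lengths in m; the calibration is good to about 2 mm. A picture is of the moment at which its call begins: read the wrist's pose just before it. camera_model takes no time and is no camera call; for the wrist camera it gives the pose at the moment of the call.
- ctrl.close_job(): hands the job in; it is judged then, once.
The state is a dict: "clock": time; "joint_pos": joint angles; "qvel": joint speeds; "tau": joint torques, N m; "tool_pos": TCP position; "orientation": TCP orientation; "force": force on the tool from outside, world axes, zero at the start; "moment": the same for the moment, N m; "opening": finger opening in m; "gripper_force": force on a finger pad.
Only numpy, scipy, OpenCV 4.12 (cv2) and the standard library are available. Lean on these libraries where they do the work, as an engineer would, in place of code of your own. Each camera call takes 0.05 s, during which the arm holds its last target. There are 200 camera calls.

TASK

Pick up the black power brick from the table, lay it flat on the plywood mounting board, lengthwise between the two long lane lines, and press its end squarely against the sprung metal stop until the stop's pointers stand between their two short lines on the board. Keep that push steady for at least two seconds and finish still holding and pressing it there, for a colleague who will screw a strap over it; do not let go at the end. Never ram the stop to the end of its travel, and leave the other things where they are.

Things in the scene. Friction and masses are not known exactly. Their poses are not given: they have to be found in the camera images.
- brick: Black power brick, a plain box 104 mm long, 60 mm wide, 30 mm high, 0.17 to 0.34 kg, with a pale label on top; it lies flat on the table, its ends are alike. Origin at the centre of its underside, z up; the body's own x and y axes lie askew to its sides, so take its direction from point brick_mid.
- brick_mid (a point): Centre of the power brick, 15 mm above its underside; x along its 104 mm length, y along its 60 mm width (the way to grip it), z up. Either end may meet the stop.
- board: Plywood mounting board fixed on the table, 210 mm (x) by 130 mm (y), 12 mm thick, its position and yaw differ from run to run. Origin at the centre of its underside; x is the pressing direction, towards the stop. It carries at its +x end a dark steel bearing block (24 x 72 mm, top 40 mm above the table, x = 66 to 90 mm) in which the stop's two rods slide. Two long dark lane lines run along x at y = -38.5 and +38.5 mm, from x = -102 to 12 mm.
- lane (a point): Point on the board's top surface, 12 mm above the table, on the lane's centre line right under the face of the unpressed stop (board x = 20 mm, y = 0); x is the pressing direction, y across the lane, z up. A brick centred in the lane that just touches the unpressed stop has its middle at x = -52 mm in this frame.
- stop_face (a point): Middle of the aluminium stop's face, 15 mm above the board's top; the face is 70 mm wide, reaches from 2 to 30 mm above the board and looks to the board's -x; it moves with the stop.
- stop (a joint): How far the sprung stop is pushed in along the board's x: 0 at rest, hard end of travel at 0.030 m. Its spring gives 0.45 N per mm without preload. A small dark pointer on either side of the stop shows it: the pointers pass the first short line on the board at 0.013 m (5.9 N) and the second at 0.025 m (11 N); midway is 0.019 m (8.6 N).
- card_stack: Bystander: banded stack of four plug-in cards, about 54 x 92 mm, 22 mm high, loose on the table near the brick. It and the brick may change places. Origin at the centre of its underside.
- mouse: Bystander: computer mouse, 34 mm high, at the back left. Origin under its centre.
- tape_roll: Bystander: roll of tape lying flat, 104 mm across, 24 mm high, at the back. Origin under its centre.
- stepper_1: Bystander: small stepper motor with leads, 32 mm high, at the back right. Origin under its centre.
- calculator: Bystander: pocket calculator, 15 mm high, lying at the front left. Origin under its centre.
- screwdriver: Bystander: screwdriver with red handle, 203 mm long, 25 mm high, at the left behind the drawer cabinet. Origin under its centre.
Things that resemble listed ones, but are neither listed nor needed, are in the scene too. What is shaped like the brick but pink is not meant.

How it is judged (in metres and radians):
On the way:
1. the brick lies flat and square in the lane and the hand keeps the stop pressed into its band for two seconds (y of brick_mid in the frame of lane between -0.012 and 0.012 m and angle between the x axis of brick_mid and the x axis of lane, either way round below 0.12 rad and angle between brick_mid's own z axis and vertical below 0.05 rad and z of brick_mid in the frame of lane between 0.01 and 0.02 m and contact force between brick and stop between 4.5 and 13 N and value of joint stop between 0.012 and 0.026 m and contact force between any of the fingers, the arm and brick above 3 N), for 2 s.
At the end, for the whole second after the job is handed in: At the end the hand still touches the brick with over 3 N; it lies flat (0.05 rad; middle 10-20 mm over the board), within 12 mm of the lane's centre line and 0.12 rad of its direction, pushing the stop with 4.5-13 N to between 12 and 26 mm in, all at rest (all of step 1 and velocity of joint stop between -0.005 and 0.005 m/s and linear speed of brick below 0.01 m/s); the arm keeps its last pose, push and grip.
It fails at once if the stop is rammed: pressed with more than 25 N or to the end of its travel (contact force between anything else and stop above 25 N or value of joint stop above 0.029 m).
It fails at once if a bystander is shifted by more than 30 mm (distance of any of card_stack, mouse, tape_roll, stepper_1, calculator, screwdriver from where it was at the start of the episode above 0.03 m).
It also fails if it takes over 51 s, if anything falls off the work surface, if the arm or the gripper's body presses on something with over 40 N, if the wrist force passes 120 N, or if a joint passes its speed limit or range.

## Working session

There is one attempt and no reset: what is moved stays moved. The work goes in short steps, Python scripts to look and compute and a tool call to move; the robot and the scene stay as the last step left them, time stands still between calls to the robot, and variables do not carry over. Pictures are saved under pics/ and viewed, at most 10 in all, crops included, and the job is handed in when it is done.

Besides the shell and the picture viewer there is one more tool, called after "Request:" as name(argument=value, ...), one argument or row to a line, values as JSON. move_arm: Moves the arm, as the interface text tells. Its arguments: {"type":"object","properties":{"moves":{"type":"array"}},"required":["moves"]}

```bash
mkdir -p pics
cat > h.py <<'E'
import numpy as np, cv2
from plant import ctrl, vision
def snap(n):
    m=vision.camera_model(n); p,d=vision.snapshot(n); return p,d,m
def K(m):
    f=200/np.tan(np.radians(m["vertical_fov"])/2)
    return np.array([[f,0,m["cx"]],[0,f,m["cy"]],[0,0,1]])
def cloud(d,m):
    h,w=d.shape
    uv=np.stack(np.meshgrid(np.arange(w),np.arange(h)),-1).reshape(-1,1,2).astype(np.float32)
    n=cv2.undistortPoints(uv,K(m),np.array(m["D"],float)).reshape(h,w,2)
    P=np.dstack([n*d[...,None],d])
    T=np.array(m["cam_to_world"]); W=P@T[:3,:3].T+T[:3,3]; W[d==0]=np.nan
    return W
E
python3 - <<'E'
from h import *
for n in("top","scene"):
    p,d,m=snap(n); np.savez(n+".npz",p=p,d=d); 
    cv2.imwrite(f"pics/{n}0.png",p[...,::-1]); print(n,np.round(m["cam_to_world"],3).tolist(),m["vertical_fov"])
print(ctrl.get_obs())
E
```

```text
top [[0.028, -0.992, 0.12, 0.378], [-1.0, -0.029, -0.007, -0.018], [0.01, -0.12, -0.993, 1.553], [0.0, 0.0, 0.0, 1.0]] 42.706321685750794
scene [[0.425, 0.76, -0.492, 1.105], [0.905, -0.365, 0.219, -0.25], [-0.013, -0.538, -0.843, 0.98], [0.0, 0.0, 0.0, 1.0]] 48.541101778572845
{'clock': 0.1, 'joint_pos': array([-4.73205282e+01,  2.05890776e+01,  6.39006171e-01, -1.79236200e-02,
       -7.01344297e+01, -1.65058816e+01]), 'qvel': array([-0.0296942 , -0.08722414,  0.1974763 , -0.02345757, -0.03862657,
        0.10353984]), 'tau': array([-1.87337064e-03, -5.84162343e+01,  2.93749487e+01,  7.01556802e+00,
        1.01473005e-02, -7.04606600e-05]), 'tool_pos': array([ 0.29752246, -0.60542738,  0.23369592]), 'orientation': array([ 1.79914193e+02, -7.85445678e-03, -1.53832507e+02]), 'force': array([ 0.24513291, -0.46326495, -0.44279338]), 'moment': array([ 0.00778355, -0.01315404,  0.05369089]), 'gripper_force': 0.0, 'opening': 0.08777241301272139}
```

View pics/top0.png

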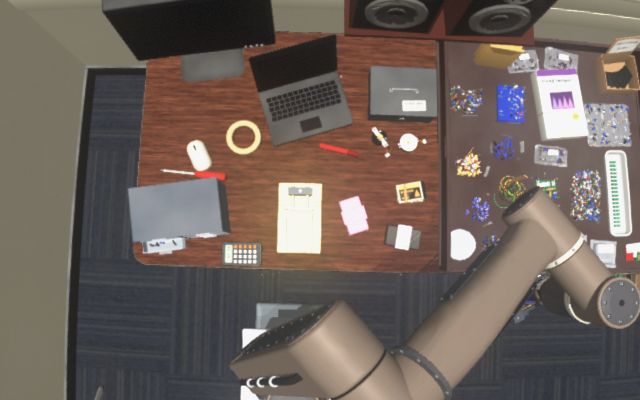

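View pics/scene0.png

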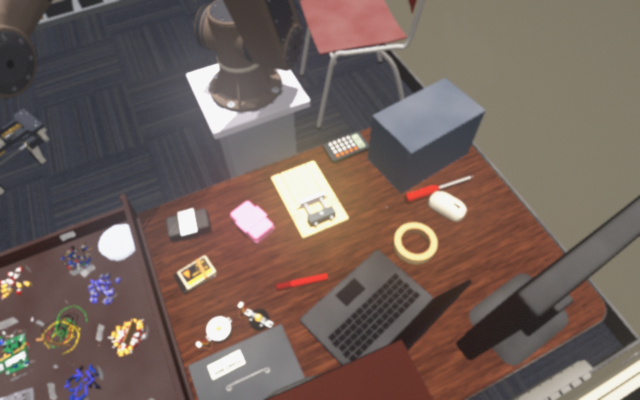

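Candidates in the top view are the black box with a pale label at (403,237), the pink box at (354,215), the card stack at (410,192) and the dark case at (403,93). I choose (403,237). The board is at (300,217), with the stop at about (300,190) at its far end.

```bash
cat > meas.py <<'E'
from h import *
z=np.load("top.npz");p,d=z["p"],z["d"];m=vision.camera_model("top")
W=cloud(d,m)
a=cv2.resize(p[215:260,370:440][...,::-1],None,fx=5,fy=5,interpolation=cv2.INTER_CUBIC)
b=cv2.resize(p[175:260,265:335][...,::-1],None,fx=5,fy=5,interpolation=cv2.INTER_CUBIC)
a=cv2.copyMakeBorder(a,0,b.shape[0]-a.shape[0],0,0,cv2.BORDER_CONSTANT)
cv2.imwrite("pics/crop.png",np.hstack([a,b]))
def rect(r0,r1,c0,c1,lo,hi):
    w=W[r0:r1,c0:c1].reshape(-1,3); w=w[(w[:,2]>lo)&(w[:,2]<hi)]
    r=cv2.minAreaRect((w[:,:2]*1000).astype(np.float32)); print(len(w),np.median(w[:,2]).round(4),r, w[:,:2].mean(0).round(4))
print("table z",np.nanmedian(W[235:255,330:370,2]))
rect(215,260,375,435,.022,.05) # brick
rect(175,260,265,335,.007,.06) # board all
rect(175,205,280,320,.030,.06) # stop/block
rect(170,210,390,432,.015,.04) # cards
rect(190,240,335,375,.015,.06) # pink
E
python3 meas.py
```

```text
table z -0.0002519674741143785
717 0.03 ((438.6095275878906, -315.9718017578125), (103.54682922363281, 70.07506561279297), 82.77495574951172) [ 0.4387 -0.3154]
2824 0.0126 ((492.77294921875, -1.0287017822265625), (253.72445678710938, 210.8099365234375), 0.47980594635009766) [ 0.4915 -0.003 ]
229 0.0398 ((557.2523193359375, -1.8308830261230469), (57.218650817871094, 68.93907928466797), 1.2888360023498535) [ 0.5653 -0.002 ]
493 0.0212 ((578.6712036132812, -340.252685546875), (56.037322998046875, 91.0638198852539), 10.012327194213867) [ 0.5782 -0.34  ]
747 0.03 ((501.9888610839844, -166.4305419921875), (104.34092712402344, 70.28215789794922), 19.400592803955078) [ 0.5014 -0.1658]
```

View pics/crop.png

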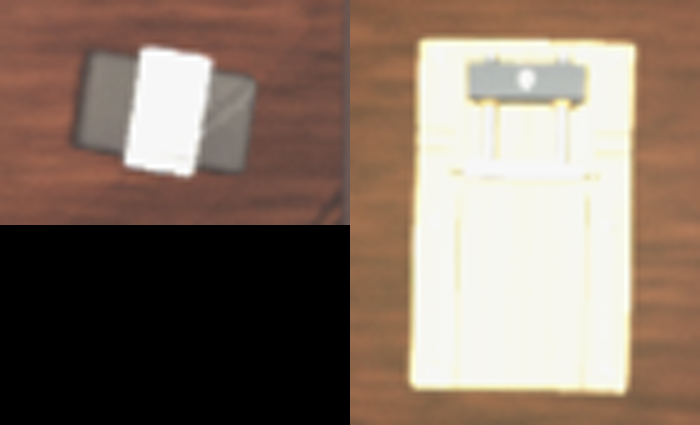

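Left crop: black brick with a white label, the wanted one. Right crop: the board, with the bearing block at the top and the stop plate at about (525,172). Next I refine both poses and plan the hover.

```bash
cat >> h.py <<'E'
from scipy.spatial.transform import Rotation as Ro
def plan(pos,yaw):
    o=ctrl.get_obs(); R=Ro.from_euler("xyz",o["orientation"],degrees=True)
    T=Ro.from_euler("xyz",[180,0,yaw],degrees=True)
    print("t",o["clock"],"tcp",o["tool_pos"].round(4),o["orientation"].round(2),"F",o["force"].round(2),"open",o["opening"].round(4),"gf",o["gripper_force"])
    print("shift cm (tool)",(R.inv().apply(np.array(pos)-o["tool_pos"])*100).round(2),"turn rotvec",(R.inv()*T).as_rotvec().round(4))
E
cat >> meas.py <<'E'
print('--')
rect(180,255,270,330,.007,.02)
# brick: erode mask to judge edges without label overhang; mean + PCA
w=W[215:260,375:435].reshape(-1,3); c=p[215:260,375:435].reshape(-1,3).astype(int)
k=(w[:,2]>.02)&(w[:,2]<.05); dark=k&(c.max(1)<170); lab=k&(c.max(1)>=170)
for q in(dark,lab):
    print(q.sum(),cv2.minAreaRect((w[q][:,:2]*1000).astype(np.float32)), np.percentile(w[q][:,2],[5,95]).round(4))
plan([.439,-.316,.17],-97.2)
E
python3 meas.py | sed '1,/--/d'
```

```text
2409 0.0121 ((492.73931884765625, -3.4268646240234375), (224.40924072265625, 178.1722869873047), 2.039478302001953) [ 0.482  -0.0029]
389 ((438.747314453125, -316.049560546875), (104.09640502929688, 60.1928825378418), 81.7846908569336) [0.0228 0.0344]
341 ((438.5671081542969, -316.2832946777344), (45.66511917114258, 70.1067123413086), 82.88963317871094) [0.0249 0.036 ]Traceback (most recent call last):
  File "meas.py", line 24, in <module>
    plan([.439,-.316,.17],-97.2)
    ~~~~^^^^^^^^^^^^^^^^^^^^^^^^
  File "h.py", line 19, in plan
    print("t",o["clock"],"tcp",o["tool_pos"].round(4),o["orientation"].round(2),"F",o["force"].round(2),"open",o["opening"].round(4),"gf",o["gripper_force"])
                                                                                                               ^^^^^^^^^^^^^^^^^^
AttributeError: 'float' object has no attribute 'round'
```

```bash
sed -i 's/o\["opening"\].round(4)/round(o["opening"],4)/' h.py; python3 -c "
from h import *
plan([.4387,-.316,.17],-97.5)"
```

```text
t 0.1 tcp [ 0.2975 -0.6054  0.2337] [ 1.7991e+02 -1.0000e-02 -1.5383e+02] F [ 0.25 -0.46 -0.44] open 0.0878 gf 0.0
shift cm (tool) [-25.44  19.74   6.4 ] turn rotvec [ 1.400e-03  6.000e-04 -9.832e-01]
```

Request:
move_arm(
  moves=[8.76, -3.18, 2.47, 0.8, 0, 0, 0, 8.76, -3.18, 2.47, 0.8, 0, 0, 0, 8.76, -3.18, 2.47, 0.8, 0, 0, 0, 8.76, -3.18, 2.47, 0.8, 0, 0, 0, 8.76, -3.18, 2.47, 0.8, 0, 0, 0, 8.76, -3.18, 2.47, 0.8, 0, 0, 0, 8.76, -3.18, 2.47, 0.8, 0, 0, 0, 8.76, -3.18, 2.47, 0.8, 0, 0, 0],
)

```text
clock: 0.9
tool_pos: [0.4391, -0.3146, 0.1701]
orientation: [180.0, -0.0, -153.8]
force: [0.6, -0.3, -0.7]
opening: 0.0874
gripper_force: 0.0
```

Request:
move_arm(
  moves=[8.76, 0, 0, 0, 0, 0, -0.14, 8.76, 0, 0, 0, 0, 0, -0.14, 8.76, 0, 0, 0, 0, 0, -0.14, 8.76, 0, 0, 0, 0, 0, -0.14, 8.76, 0, 0, 0, 0, 0, -0.14, 8.76, 0, 0, 0, 0, 0, -0.14, 8.76, 0, 0, 0, 0, 0, -0.14, 8.76, 0, 0, 0, 0, 0, 0],
)

```text
clock: 1.7
tool_pos: [0.4386, -0.3161, 0.1703]
orientation: [180.0, 0.0, -97.6]
force: [-0.4, 0.3, 0.4]
opening: 0.0879
gripper_force: 0.0
```

```bash
cat > wr.py <<'E'
from h import *
import sys
p,d,m=snap("wrist"); np.savez("w.npz",p=p,d=d); cv2.imwrite(sys.argv[1],p[...,::-1])
plan([.4387,-.316,.17],-97.5)
W=cloud(d,m); g=p.max(2)
k=(W[...,2]>.015)&(W[...,2]<.045)&(np.hypot(W[...,0]-.439,W[...,1]+.316)<.075)
for q in (k,k&(g<150)):
    print(q.sum(),cv2.minAreaRect((W[q][:,:2]*1000).astype(np.float32)),np.percentile(W[q][:,2],[5,50,95]).round(4))
E
python3 wr.py pics/w1.png
```

```text
t 1.75 tcp [ 0.4387 -0.3161  0.1703] [ 1.7997e+02  1.0000e-02 -9.7850e+01] F [ 0.26 -0.45  0.44] open 0.0878 gf 0.0
shift cm (tool) [-0.01 -0.    0.03] turn rotvec [ 0.0005  0.0002 -0.0062]
6313 ((437.8700256347656, -312.9775695800781), (104.0978775024414, 70.3257827758789), 81.28224182128906) [0.0291 0.0305 0.0318]
3573 ((437.88592529296875, -312.8952331542969), (104.2486801147461, 59.97492980957031), 81.70893096923828) [0.0287 0.0302 0.0314]
```

View pics/w1.png

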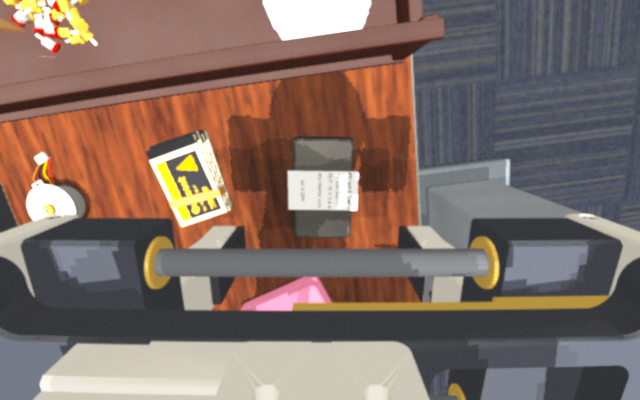

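The brick is at (325,188), between the open fingers; its label overhangs the sides slightly. The cards are at (190,178), clear of the fingers. Descending.

```bash
python3 -c "
from h import *
plan([.438,-.3145,.012],-98.3)"
```

```text
t 1.75 tcp [ 0.4387 -0.3161  0.1703] [ 1.7997e+02  1.0000e-02 -9.7850e+01] F [ 0.26 -0.45  0.44] open 0.0878 gf 0.0
shift cm (tool) [-0.15  0.08 15.83] turn rotvec [0.0005 0.0002 0.0078]
```

Request:
move_arm(
  moves=[8.76, -0.15, 0.08, 3.5, 0, 0, 0.008, 8.76, 0, 0, 4, 0, 0, 0, 8.76, 0, 0, 4, 0, 0, 0, 8.76, 0, 0, 2.3, 0, 0, 0, 8.76, 0, 0, 1.2, 0, 0, 0, 8.76, 0, 0, 0.8, 0, 0, 0, 8.76, 0, 0, 0, 0, 0, 0],
)

```text
clock: 2.45
tool_pos: [0.4383, -0.3147, 0.0123]
orientation: [180.0, 0.0, -98.2]
force: [-0.9, -0.6, 0.3]
opening: 0.0876
gripper_force: 0.0
```

Request:
move_arm(
  moves=[5, 0, 0, 0, 0, 0, 0, 5, 0, 0, 0, 0, 0, 0, 5, 0, 0, 0, 0, 0, 0, 5, 0, 0, 0, 0, 0, 0, 5, 0, 0, 0, 0, 0, 0, 5, 0, 0, 0, 0, 0, 0, 5, 0, 0, 0, 0, 0, 0, 5, 0, 0, 0, 0, 0, 0],
)

```text
clock: 3.25
tool_pos: [0.4383, -0.3147, 0.0132]
orientation: [-180.0, -0.0, -98.1]
force: [-1.5, 1.8, 5.6]
opening: 0.0597
gripper_force: 30.0
```

Request:
move_arm(
  moves=[5, 0, 0, -0.5, 0, 0, 0, 5, 0, 0, -1.5, 0, 0, 0, 5, 0, 0, -3, 0, 0, 0, 5, 0, 0, -3, 0, 0, 0, 5, 0, 0, -3, 0, 0, 0, 5, 0, 0, -3, 0, 0, 0, 5, 0, 0, 0, 0, 0, 0],
)

```text
clock: 3.95
tool_pos: [0.4404, -0.3156, 0.1569]
orientation: [-179.6, -0.1, -98.1]
force: [1.1, -0.2, -3.2]
opening: 0.06
gripper_force: 30.0
```

```bash
cat > bd.py <<'E'
from h import *
p,d,m=snap("top"); np.savez("t2.npz",p=p,d=d); W=cloud(d,m)
# board edges: fit lines to board/table boundary using top-face mask
k=(abs(W[...,2]-.012)<.006)&(p.min(2)>110); k[:175]=k[260:]=False; k[:,:265]=k[:,335:]=False
k=cv2.morphologyEx(k.astype(np.uint8),cv2.MORPH_CLOSE,np.ones((9,9)))
k=cv2.morphologyEx(k,cv2.MORPH_OPEN,np.ones((7,7)))
n,l,s,c=cv2.connectedComponentsWithStats(k); i=1+np.argmax(s[1:,4]); q=(l==i)&np.isfinite(W[...,0])
print(cv2.minAreaRect((W[q][:,:2]*1000).astype(np.float32)),W[q][:,:2].mean(0))
# side edges by row mean
L=[];Rr=[]
for r in range(s[i,1]+5,s[i,1]+s[i,3]-5):
    j=np.where(q[r])[0]; L.append(W[r,j[0]]);Rr.append(W[r,j[-1]])
for e in(L,Rr):
    e=np.array(e); f=np.polyfit(e[:,0],e[:,1],1); print("edge yaw",np.degrees(np.arctan(f[0])),"y at .46",np.polyval(f,.46))
b=(W[...,2]>.034)&(W[...,2]<.046); b[:180]=b[210:]=False;b[:,:280]=b[:,:320]&0 if 0 else b[:,:280]; b[:,:280]=False;b[:,320:]=False
print("tall",b.sum(),cv2.minAreaRect((W[b][:,:2]*1000).astype(np.float32)))
plan([.46,-.003,.13],-179)
E
python3 bd.py
```

```text
((491.08233642578125, -2.6345291137695312), (210.0211639404297, 131.60523986816406), 0.9828479886054993) [ 0.49041195 -0.00281191]
edge yaw 1.050038956278428 y at .46 0.060751078918484365
edge yaw 0.1864070995833501 y at .46 -0.06654415594924554
tall 243 ((548.8283081054688, -2.104839324951172), (72.65985107421875, 68.81145477294922), 1.5456364154815674)
t 4.0 tcp [ 0.4393 -0.3149  0.1546] [-1.7976e+02 -3.0000e-02 -9.8140e+01] F [-0.03  0.16 -3.79] open 0.0596 gf 29.999520778656006
shift cm (tool) [-31.17   2.37   2.43] turn rotvec [-0.0038  0.0026  1.4113]
```

Request:
move_arm(
  moves=[5, -2.5, 0.54, 0.1, 0, 0, 0, 5, -4.1, 0.54, 0.1, 0, 0, 0, 5, -4.5, 0.54, 0.3, 0, 0, 0, 5, -4.5, 0.54, 0.4, 0, 0, 0, 5, -4.5, 0.54, 0.4, 0, 0, 0, 5, -4.4, 0.54, 0.4, 0, 0, 0, 5, -4, 0.54, 0.4, 0, 0, 0, 5, -2.39, 0.57, 0.33, 0, 0, 0],
)

```text
clock: 4.8
tool_pos: [0.438, -0.0006, 0.127]
orientation: [179.9, -0.0, -98.1]
force: [0.4, 0.7, -2.4]
opening: 0.0596
gripper_force: 30.0
```

Request:
move_arm(
  moves=[5, 0, 0, 0, 0, 0, 0.1415, 5, 0, 0, 0, 0, 0, 0.1415, 5, 0, 0, 0, 0, 0, 0.1415, 5, 0, 0, 0, 0, 0, 0.1415, 5, 0, 0, 0, 0, 0, 0.1415, 5, 0, 0, 0, 0, 0, 0.1415, 5, 0, 0, 0, 0, 0, 0.1415, 5, 0, 0, 0, 0, 0, 0.1415],
)

```text
clock: 5.6
tool_pos: [0.4378, -0.003, 0.1269]
orientation: [180.0, -0.1, -163.4]
force: [0.2, 0.2, -3.1]
opening: 0.0599
gripper_force: 30.0
```

Request:
move_arm(
  moves=[5, 0, 0, 0, 0, 0, 0.1415, 5, 0, 0, 0, 0, 0, 0.1415, 5, 0, 0, 0, 0, 0, 0, 5, 0, 0, 0, 0, 0, 0],
)

```text
clock: 6.0
tool_pos: [0.4383, -0.0029, 0.1275]
orientation: [-180.0, -0.1, -179.0]
force: [-0.3, 0.1, -2.8]
opening: 0.0598
gripper_force: 30.0
```

Run:
```python
from h import *
p,d,m=snap("wrist"); np.savez("w2.npz",p=p,d=d); cv2.imwrite("pics/w2.png",p[...,::-1])
plan([.44,-.0033,.06],-179.2)
```

```text
t 6.05 tcp [ 0.4384 -0.0029  0.1277] [-1.7998e+02 -7.0000e-02 -1.7899e+02] F [-0.22  0.28 -2.44] open 0.0598 gf 29.999658465385437
shift cm (tool) [-0.16 -0.04  6.77] turn rotvec [-0.0003 -0.0012  0.0036]
```

View pics/w2.png

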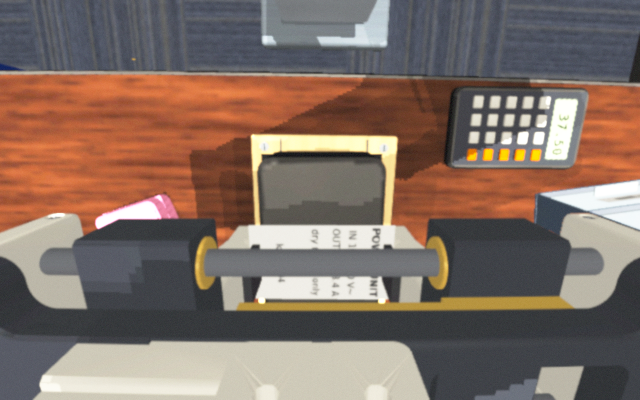

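The brick is held square over the board: its rear end is at (258–387,155) and the board's near edge at (252–397,137). I check the relative pose by depth.

Run:
```python
from h import *
z=np.load("w2.npz");p,d=z["p"],z["d"];m=vision.camera_model("wrist");W=cloud(d,m)
zz=W[...,2]
b=(abs(zz-.012)<.006);b[:120]=b[200:]=False;b[:,:230]=b[:,420:]=False
L=[];R=[];
for r in range(150,200):
    j=np.where(b[r])[0]
    if len(j)>5: L.append(W[r,j[0]]);R.append(W[r,j[-1]])
L,R=np.array(L),np.array(R)
print("board edges y",np.median(L,0),np.median(R,0),"mid y",(np.median(L[:,1])+np.median(R[:,1]))/2, "yaw",[np.degrees(np.polyfit(e[:,0],e[:,1],1)[0]) for e in(L,R)])
k=b[:, :];print("board min x",np.percentile(W[b][:,0],1))
t=(zz>.09)&(zz<.16);t[:145]=t[222:]=False;t[:,:240]=t[:,400:]=False
print("brick top z",np.median(zz[t]))
L=[];R=[]
for r in range(162,218):
    j=np.where(t[r])[0]
    if len(j)>50: L.append(W[r,j[0]]);R.append(W[r,j[-1]])
L,R=np.array(L),np.array(R)
print("brick y",np.median(L,0),np.median(R,0),"yaw",[np.degrees(np.polyfit(e[:,0],e[:,1],1)[0]) for e in(L,R)],"min x",np.percentile(W[t][:,0],1))
f=np.linalg.lstsq(np.c_[W[t][:,:2],np.ones(t.sum())],zz[t],rcond=None)[0]; print("slope",f[:2])
```

```text
board edges y [ 0.42149952 -0.06475844  0.01170638] [0.41905592 0.06380119 0.0120823 ] mid y -0.000478624699925885 yaw [np.float64(0.4263451161168952), np.float64(-0.027884961781569247)]
board min x 0.3853966856993138
brick top z 0.1446492367985504
brick y [ 0.40325354 -0.03237523  0.14309271] [0.40219541 0.02698543 0.14321766] yaw [np.float64(-0.6402797860922574), np.float64(2.715330763250219)] min x 0.3874755240811783
slope [0.17000777 0.00314207]
```

Run:
```python
from h import *
z=np.load("w2.npz");p,d=z["p"],z["d"];m=vision.camera_model("wrist");W=cloud(d,m)
for r in range(130,246,6): print(r,np.nanmedian(W[r,310:335],0).round(4))
```

```text
130 [ 0.381  -0.0025  0.0007]
136 [ 0.3858 -0.0025  0.0111]
142 [ 0.3909 -0.0024  0.0126]
148 [ 0.3962 -0.0023  0.0127]
154 [ 0.3878 -0.0027  0.1302]
160 [ 0.3889 -0.0027  0.1439]
166 [ 0.3915 -0.0027  0.1449]
172 [ 0.3942 -0.0026  0.1448]
178 [ 0.397  -0.0026  0.1449]
184 [ 0.3999 -0.0025  0.1445]
190 [ 0.4027 -0.0025  0.1448]
196 [ 0.4056 -0.0024  0.1446]
202 [ 0.4084 -0.0024  0.1448]
208 [ 0.4113 -0.0023  0.1448]
214 [ 0.4144 -0.0023  0.1447]
220 [ 0.4173 -0.0025  0.1449]
226 [ 0.4202 -0.0019  0.1451]
232 [ 0.4232 -0.0024  0.1454]
238 [ 0.4263 -0.0021  0.1454]
244 [ 0.4294 -0.002   0.1454]
```

Request:
move_arm(
  moves=[5, 0, 0, 2, 0, 0, 0, 5, 0, 0, 3, 0, 0, 0, 5, 0, 0, 2.6, 0, 0, 0, 5, 0, 0, 1.2, 0, 0, 0, 5, 0, 0, 0.7, 0, 0, 0, 5, 0, 0, 0.4, 0, 0, 0, 5, 0, 0, 0, 0, 0, 0, 5, 0, 0, 0, 0, 0, 0],
)

```text
clock: 6.85
tool_pos: [0.4394, -0.0025, 0.0298]
orientation: [180.0, 0.1, -179.2]
force: [0.4, -0.3, -2.2]
opening: 0.06
gripper_force: 30.0
```

Request:
move_arm(
  moves=[5, 0, 0, 0.2, 0, 0, 0, 5, 0, 0, 0.1, 0, 0, 0, 5, 0, 0, 0, 0, 0, 0, 5, 0, 0, 0, 0, 0, 0],
)

```text
clock: 7.25
tool_pos: [0.439, -0.0027, 0.0264]
orientation: [180.0, 0.0, -179.2]
force: [-0.6, 0.8, -2.8]
opening: 0.0596
gripper_force: 30.0
```

Request:
move_arm(
  moves=[5, 0, 0, 0.15, 0, 0, 0, 5, 0, 0, 0, 0, 0, 0, 5, 0, 0, 0, 0, 0, 0],
)

```text
clock: 7.55
tool_pos: [0.4392, -0.0026, 0.0251]
orientation: [180.0, 0.0, -179.2]
force: [-2.3, -0.1, 6.1]
opening: 0.0597
gripper_force: 30.0
```

Run:
```python
from h import *
p,d,m=snap("wrist");W=cloud(d,m)
for r in range(110,200,6): print(r,np.nanmedian(W[r,310:335],0).round(4))
p,d,m=snap("top"); cv2.imwrite("pics/t3.png",cv2.resize(p[170:270,260:340,::-1],None,fx=6,fy=6,interpolation=cv2.INTER_CUBIC))
plan([.4595,-.0025,.025],-179.2)
```

```text
110 [ 3.668e-01 -2.500e-03  3.000e-04]
116 [ 0.3701 -0.0025  0.0005]
122 [ 3.734e-01 -2.200e-03  3.000e-04]
128 [ 0.3768 -0.0027  0.0005]
134 [ 3.802e-01 -2.300e-03  2.000e-04]
140 [ 3.836e-01 -2.300e-03  3.000e-04]
146 [ 0.386  -0.0023  0.012 ]
152 [ 0.3885 -0.0023  0.0188]
158 [ 0.3888 -0.0023  0.0405]
164 [ 0.3913 -0.0023  0.0424]
170 [ 0.394  -0.0022  0.0421]
176 [ 0.3968 -0.0022  0.0422]
182 [ 0.3997 -0.0022  0.0421]
188 [ 0.4025 -0.0021  0.0422]
194 [ 0.4054 -0.0021  0.0419]
t 7.65 tcp [ 0.4392 -0.0026  0.0251] [ 1.7999e+02  3.0000e-02 -1.7919e+02] F [-1.69  0.99  4.82] open 0.0599 gf 30.00092089176178
shift cm (tool) [-2.03 -0.02  0.01] turn rotvec [0.0001 0.0005 0.0001]
```

View pics/t3.png

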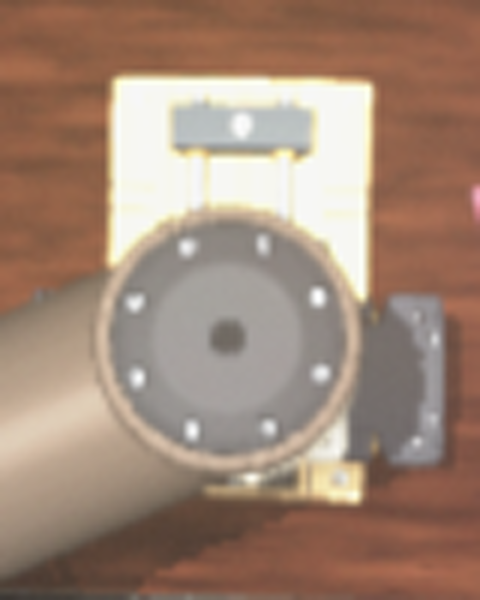

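The top view shows the hand over the board with the block and rods in sight at (240,128); the stop face is hidden. The brick rests flat on the board, with about 18 mm to the stop. I advance gently.

Request:
move_arm(
  moves=[5, -0.4, 0, 0, 0, 0, 0, 5, -0.4, 0, 0, 0, 0, 0, 5, -0.3, 0, 0, 0, 0, 0, 5, -0.2, 0, 0, 0, 0, 0, 5, 0, 0, 0, 0, 0, 0],
)

```text
clock: 8.15
tool_pos: [0.45, -0.0035, 0.0251]
orientation: [-179.9, -0.2, -179.2]
force: [-10.2, -1.3, 16.9]
opening: 0.0596
gripper_force: 30.0
```

Request:
move_arm(
  moves=[5, -0.2, 0, 0, 0, 0, 0, 5, -0.2, 0, 0, 0, 0, 0, 5, 0, 0, 0, 0, 0, 0],
)

```text
clock: 8.45
tool_pos: [0.4539, -0.0035, 0.0251]
orientation: [-179.9, -0.2, -179.2]
force: [-9.8, -1.1, 16.2]
opening: 0.0596
gripper_force: 30.0
```

Request:
move_arm(
  moves=[5, -0.2, 0, 0, 0, 0, 0, 5, -0.2, 0, 0, 0, 0, 0, 5, 0, 0, 0, 0, 0, 0],
)

```text
clock: 8.75
tool_pos: [0.4577, -0.0034, 0.0251]
orientation: [-179.9, -0.2, -179.2]
force: [-10.7, -1.0, 17.5]
opening: 0.0599
gripper_force: 30.0
```

Request:
move_arm(
  moves=[5, -0.2, 0, 0, 0, 0, 0, 5, -0.2, 0, 0, 0, 0, 0, 5, 0, 0, 0, 0, 0, 0],
)

```text
clock: 9.05
tool_pos: [0.4608, -0.0036, 0.0251]
orientation: [-179.9, -0.3, -179.2]
force: [-14.7, 0.1, 21.9]
opening: 0.0602
gripper_force: 30.0
```

Run:
```python
from h import *
plan([.476,-.0025,.025],-179.2)
```

```text
t 9.05 tcp [ 0.4608 -0.0036  0.0251] [-179.9    -0.3  -179.25] F [-14.74   0.13  21.87] open 0.0602 gf 30.013149976730347
shift cm (tool) [-1.53  0.09 -0.  ] turn rotvec [-0.0017 -0.0053 -0.0008]
```

Request:
move_arm(
  moves=[5, 0, 0, -0.06, 0, 0, 0, 5, 0, 0, 0, 0, 0, 0],
)

```text
clock: 9.25
tool_pos: [0.4624, -0.003, 0.0251]
orientation: [-180.0, -0.1, -179.3]
force: [-7.0, -1.7, 6.1]
opening: 0.0598
gripper_force: 30.0
```

```bash
cat > top.py <<'E'
from h import *
import sys
p,d,m=snap("top");W=cloud(d,m); cv2.imwrite("pics/"+sys.argv[1],cv2.resize(p[180:225,275:325,::-1],None,fx=12,fy=12,interpolation=cv2.INTER_CUBIC))
p,d,m=snap("wrist");W=cloud(d,m)
k=W[164:195,260:380]; t=k[(k[...,2]>.035)&(k[...,2]<.05)]
c=np.array([W[r,310:335] for r in range(100,200)]).reshape(-1,3); e=c[c[:,2]>.038]; b=c[(c[:,2]>.008)&(c[:,2]<.016)]
f=np.linalg.lstsq(np.c_[t[:,:2]-t[:,:2].mean(0),np.ones(len(t))],t[:,2],rcond=None)[0]
print("brick rear x",np.percentile(e[:,0],2),"board rear x",np.percentile(b[:,0],2) if len(b) else None,"slope",f[:2],"top z",f[2])
plan([.476,-.0025,.025],-179.2)
E
python3 top.py t4.png
```

```text
brick rear x 0.41182453145982056 board rear x 0.3856184655530667 slope [-0.00909504  0.00110606] top z 0.04226454679390644
t 9.35 tcp [ 0.4624 -0.003   0.0251] [-1.7995e+02 -1.5000e-01 -1.7925e+02] F [-6.68 -1.38  6.4 ] open 0.0598 gf 30.002331733703613
shift cm (tool) [-1.36  0.03  0.01] turn rotvec [-0.0009 -0.0027 -0.0009]
```

Request:
move_arm(
  moves=[5, -0.2, 0, 0, 0, 0, 0, 5, -0.2, 0, 0, 0, 0, 0, 5, -0.2, 0, 0, 0, 0, 0, 5, 0, 0, 0, 0, 0, 0],
)

```text
clock: 9.75
tool_pos: [0.4669, -0.0032, 0.0251]
orientation: [-179.9, -0.3, -179.3]
force: [-14.4, 0.9, 14.2]
opening: 0.0601
gripper_force: 30.0
```

Request:
move_arm(
  moves=[5, -0.2, 0, 0, 0, 0, 0, 5, -0.2, 0, 0, 0, 0, 0, 5, -0.1, 0, 0, 0, 0, 0, 5, 0, 0, 0, 0, 0, 0],
)

```text
clock: 10.15
tool_pos: [0.4706, -0.0033, 0.0251]
orientation: [-179.9, -0.4, -179.3]
force: [-18.7, 3.2, 19.1]
opening: 0.0596
gripper_force: 30.0
```

```bash
python3 top.py t5.png
```

```text
brick rear x 0.41998089122088333 board rear x 0.39369684157445484 slope [-0.00595484  0.00186801] top z 0.042276911661367975
t 10.25 tcp [ 0.4706 -0.0033  0.0251] [-179.9    -0.41 -179.27] F [-17.44   3.29  18.28] open 0.0597 gf 30.010923743247986
shift cm (tool) [-0.54  0.08  0.  ] turn rotvec [-0.0017 -0.0072 -0.0012]
```

View pics/t5.png

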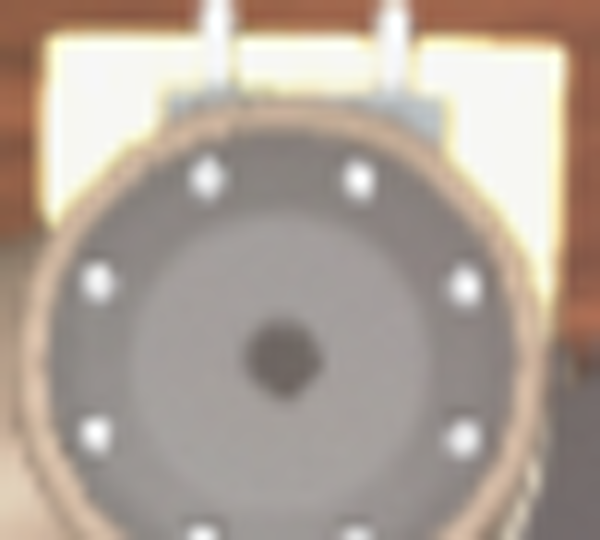

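The rods now stand out behind the block at (217,45) and (393,45), so the stop is pressed, about 13 mm by depth. I relieve the downforce and go on to mid-band.

Request:
move_arm(
  moves=[5, 0, 0, -0.05, 0, 0, 0, 5, -0.1, 0, 0, 0, 0, 0, 5, -0.1, 0, 0, 0, 0, 0, 5, 0, 0, 0, 0, 0, 0],
)

```text
clock: 10.65
tool_pos: [0.4728, -0.0033, 0.0251]
orientation: [-179.9, -0.4, -179.3]
force: [-14.4, 2.5, 12.1]
opening: 0.0593
gripper_force: 30.0
```

```bash
python3 top.py t6.png
```

```text
brick rear x 0.42221680482497126 board rear x 0.3958930118611378 slope [-0.00685905  0.00051398] top z 0.042274131568020255
t 10.75 tcp [ 0.4728 -0.0033  0.0251] [-179.91   -0.4  -179.29] F [-14.85   2.6   11.47] open 0.0598 gf 30.00574082136154
shift cm (tool) [-0.32  0.07  0.01] turn rotvec [-0.0016 -0.0071 -0.0015]
```

Request:
move_arm(
  moves=[5, -0.15, 0, 0, 0, 0, 0, 5, -0.15, 0, 0, 0, 0, 0, 5, -0.1, 0, 0, 0, 0, 0, 5, 0, 0, 0, 0, 0, 0, 5, 0, 0, 0, 0, 0, 0],
)

```text
clock: 11.25
tool_pos: [0.4759, -0.0033, 0.0251]
orientation: [-179.9, -0.5, -179.3]
force: [-18.4, 3.8, 15.0]
opening: 0.06
gripper_force: 30.0
```

```bash
python3 top.py t7.png
python3 - <<'E'
from h import *
p,d,m=snap("scene");np.savez("s2.npz",p=p,d=d);cv2.imwrite("pics/s2.png",cv2.resize(p[150:250,250:370,::-1],None,fx=6,fy=6,interpolation=cv2.INTER_CUBIC))
E
```

```text
brick rear x 0.4252424399403465 board rear x 0.39891163365622756 slope [-0.00395961 -0.00116284] top z 0.04229213172223883
t 11.35 tcp [ 0.4759 -0.0033  0.0251] [-179.9    -0.49 -179.29] F [-17.67   4.45  14.13] open 0.0597 gf 30.009775757789612
shift cm (tool) [-0.01  0.08  0.01] turn rotvec [-0.0018 -0.0085 -0.0016]
```

View pics/s2.png

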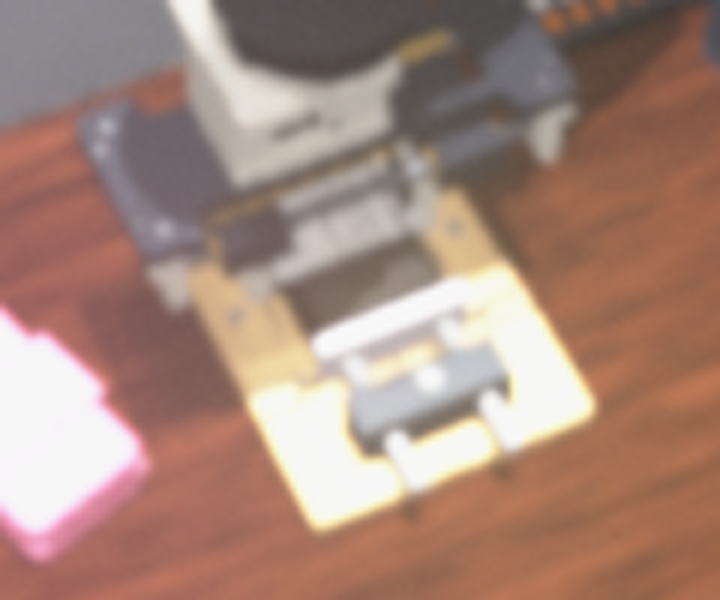

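The scene view shows the brick's end flush and centred on the stop plate (395,320), with the rods pushed out through the block. I cross-check the press by the plate-to-block distance in depth.

Run:
```python
from h import *
z=np.load("s2.npz");p,d=z["p"],z["d"];W=cloud(d,vision.camera_model("scene"))
w=W[150:260,250:380]; c=p[150:260,250:380].astype(int)
for y0 in (-.016,0,.012):
    k=(abs(w[...,1]-y0)<.005)&(w[...,0]>.46)&(w[...,0]<.62)&(w[...,2]>.033)&(w[...,2]<.06)
    o=np.argsort(w[k][:,0]); q=np.c_[w[k],c[k].max(1)][o]
    print(y0); print([(int(round(a*1e4)),int(round(b*1e3)),int(g)) for a,_,b,g in q[::max(1,len(q)//35)]])
```

```text
-0.016
[(4604, 40, 161), (4725, 41, 164), (4734, 40, 186), (4782, 41, 206), (4805, 41, 206), (4829, 43, 210), (4857, 43, 204), (4877, 43, 205), (4890, 41, 205), (4919, 44, 198), (4930, 40, 173), (4970, 43, 150), (4974, 40, 129), (5009, 42, 122), (5028, 40, 118), (5058, 39, 121), (5078, 43, 121), (5107, 45, 123), (5125, 43, 123), (5155, 43, 127), (5168, 44, 126), (5187, 41, 132), (5211, 41, 153), (5241, 45, 148), (5255, 44, 189), (5270, 39, 247), (5305, 43, 247), (5325, 44, 247), (5345, 44, 247), (5357, 38, 238), (5367, 42, 246), (5374, 44, 247), (5586, 40, 224), (5592, 37, 196), (5624, 40, 196), (5656, 39, 205), (5673, 40, 206), (5693, 39, 208), (5719, 41, 207), (5742, 40, 201), (5758, 37, 175), (5778, 38, 162), (5787, 35, 140), (5794, 38, 153)]
0
[(4606, 43, 164), (4739, 44, 172), (4749, 40, 193), (4773, 40, 201), (4794, 40, 197), (4823, 42, 202), (4841, 40, 201), (4880, 42, 198), (4898, 39, 184), (4925, 45, 191), (4950, 42, 155), (4968, 41, 136), (5000, 43, 120), (5031, 42, 117), (5049, 42, 118), (5070, 43, 121), (5089, 41, 120), (5121, 42, 130), (5142, 41, 138), (5156, 45, 132), (
[... 393 characters left out ...]
0), (4734, 43, 169), (4775, 41, 189), (4799, 42, 190), (4816, 41, 194), (4851, 45, 198), (4884, 43, 193), (4899, 41, 194), (4929, 43, 180), (4949, 40, 146), (4960, 40, 137), (4998, 42, 119), (5025, 43, 117), (5063, 43, 126), (5081, 42, 135), (5102, 43, 141), (5126, 39, 151), (5147, 39, 153), (5159, 39, 151), (5194, 43, 151), (5217, 41, 162), (5246, 40, 229), (5272, 40, 246), (5285, 41, 247), (5329, 47, 247), (5337, 44, 247), (5356, 36, 224), (5365, 34, 208), (5370, 43, 246), (5559, 40, 206), (5586, 40, 195), (5611, 37, 223), (5617, 39, 202), (5645, 41, 210), (5668, 38, 208), (5698, 41, 206), (5710, 37, 203), (5742, 40, 198), (5768, 40, 178), (5778, 38, 160), (5783, 38, 151), (6038, 35, 243)]
```

Scene depth gives 15–17 mm, wrist depth 18.6 mm. Both are inside the band, so I add 2 mm to centre it and hold.

Request:
move_arm(
  moves=[5, -0.1, 0, 0, 0, 0, 0, 5, -0.1, 0, 0, 0, 0, 0, 5, 0, 0, 0, 0, 0, 0, 5, 0, 0, 0, 0, 0, 0, 5, 0, 0, 0, 0, 0, 0, 5, 0, 0, 0, 0, 0, 0, 5, 0, 0, 0, 0, 0, 0, 5, 0, 0, 0, 0, 0, 0],
)

```text
clock: 12.2
tool_pos: [0.4774, -0.0033, 0.0251]
orientation: [-179.9, -0.5, -179.3]
force: [-19.8, 4.5, 17.4]
opening: 0.0599
gripper_force: 30.0
```

Request:
move_arm(
  moves=[5, 0, 0, 0, 0, 0, 0, 5, 0, 0, 0, 0, 0, 0, 5, 0, 0, 0, 0, 0, 0, 5, 0, 0, 0, 0, 0, 0, 5, 0, 0, 0, 0, 0, 0, 5, 0, 0, 0, 0, 0, 0, 5, 0, 0, 0, 0, 0, 0, 5, 0, 0, 0, 0, 0, 0],
)

```text
clock: 13.0
tool_pos: [0.4774, -0.0033, 0.0251]
orientation: [-179.9, -0.5, -179.3]
force: [-20.0, 4.6, 17.1]
opening: 0.0599
gripper_force: 30.0
```

Request:
move_arm(
  moves=[5, 0, 0, 0, 0, 0, 0, 5, 0, 0, 0, 0, 0, 0, 5, 0, 0, 0, 0, 0, 0, 5, 0, 0, 0, 0, 0, 0, 5, 0, 0, 0, 0, 0, 0, 5, 0, 0, 0, 0, 0, 0, 5, 0, 0, 0, 0, 0, 0, 5, 0, 0, 0, 0, 0, 0],
)

```text
clock: 13.8
tool_pos: [0.4774, -0.0033, 0.0251]
orientation: [-179.9, -0.5, -179.3]
force: [-19.9, 3.8, 18.1]
opening: 0.0599
gripper_force: 30.0
```

Request:
move_arm(
  moves=[5, 0, 0, 0, 0, 0, 0, 5, 0, 0, 0, 0, 0, 0, 5, 0, 0, 0, 0, 0, 0, 5, 0, 0, 0, 0, 0, 0, 5, 0, 0, 0, 0, 0, 0, 5, 0, 0, 0, 0, 0, 0, 5, 0, 0, 0, 0, 0, 0, 5, 0, 0, 0, 0, 0, 0],
)

```text
clock: 14.6
tool_pos: [0.4774, -0.0033, 0.0251]
orientation: [-179.9, -0.5, -179.3]
force: [-20.0, 5.0, 17.3]
opening: 0.0601
gripper_force: 30.0
```

```bash
python3 top.py t8.png
python3 - <<'E'
from h import *
z=np.load("w2.npz")
p,d,m=snap("wrist");W=cloud(d,m);zz=W[...,2]
t=(zz>.038)&(zz<.048);L=[];R=[]
b=(abs(zz-.012)<.005);BL=[];BR=[]
for r in range(166,205):
    j=np.where(t[r,240:410])[0]+240
    if len(j)>50: L.append(W[r,j[0]]);R.append(W[r,j[-1]])
    j=np.where(b[r,200:440])[0]+200
    if len(j)>5: BL.append(W[r,j[0]]);BR.append(W[r,j[-1]])
for e in(L,R,BL,BR): print(np.median(np.array(e),0).round(4))
E
```

```text
brick rear x 0.42672353775030963 board rear x 0.40044752305876524 slope [-0.0061085   0.00107822] top z 0.042263448924301415
t 14.7 tcp [ 0.4774 -0.0033  0.0251] [-179.89   -0.53 -179.29] F [-20.09   4.48  17.19] open 0.0601 gf 30.01196712255478
shift cm (tool) [0.14 0.09 0.01] turn rotvec [-0.0019 -0.0093 -0.0016]
[ 0.4401 -0.0327  0.0407]
[0.4394 0.0267 0.0407]
[ 0.4468 -0.0649  0.0117]
[0.4451 0.0633 0.0116]
```

```bash
python3 -c "
from plant import ctrl
print(ctrl.close_job())"
```

```text
the job is handed in; nothing more can be done
None
```

I handed the job in with the gripper still holding the brick flat and square in the lane, about 2 mm off centre. It presses the stop in by an estimated 17–20 mm (band 12–26 mm), held steady for over two seconds; hand-in returned no verdict.

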